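Locate the vial rack on the bench shaker and clamp it with the cam lever

ROBOT

A 7-joint arm with a two-finger parallel gripper is mounted at the origin on a cart in front of the work surface, level with it; the furniture and walls round the work are solid. World frame = base frame: x ahead of the robot, y to its left, z up, the work surface at z = 0. Lengths are in m, angles in rad, forces in N, time in s.
With the tool pointing down it reaches from about 0.425 to 0.875 m from the base axis. Payload 8.4 kg.
Tool frame: the origin (TCP) lies between the finger pads; the fingertips stand 8 mm ahead of it and the grasp point (between the pads) lies 11 mm behind it; z points along the fingers, y is the direction in which the jaws open and shut (so a half turn about z gives the same grasp; the last joint's range is limited). The gripper opens to 85 mm and grips with 20 to 120 N. Pads are 22 mm wide; open, the fingers measure 114 mm over their backs; the gripper's body (76 mm by 85 mm) begins 54 mm behind the grasp point. The pads swing forward as they close: fully open they stand 13 mm farther back than shut.
Start: joints at [-0.099, 0.333, 0.04, 1.465, -0.013, 1.343, -0.059], TCP at [0.65, -0, 0.239] pointing down, gripper open.
Joint ranges: [-2.58, 2.58], [-0.38, 2.09], [-1.3, 1.39], [0.25, 2.4], [-1.5, 4.64], [0.08, 2.09], [-2.65, 2.65]. Speed limits (rad/s): [2.22, 2.22, 2.79, 2.79, 3.14, 3.14, 3.14].

INTERFACE

Orientations are given as a unit quaternion [x, y, z, w].
In Python, from plant import robot, viewer, ticket gives the robot as it stands.
- The arm moves only by the tool servo_tool, never from a script. Its argument "series" is a list of rows, each a list of 6 numbers: the shift along the tool's x, y, z in cm, then the turn, a rotation vector about the tool's x, y, z in degrees. In form: [[x, y, z, wx, wy, wz], ...]. A call has 1 to 10 rows; each row shifts and turns the commanded pose from where the row before left it, along the tool's axes as they then stand; what a row does not reach is not made up. A row lasts 1/12 s, in which the tool goes at most 41.7 mm and 7.16 degrees, less where a joint would pass 70% of its speed; a pose out of reach is approached as far as the arm can. A call with a gripper value outside its range is refused whole. "fingers" is the finger opening in cm, from 0 to 8.54, set as the call begins (left out, the last holds). The fingers move at their own pace and stop on an object; "newtons" is the grip in N (left out, the last holds). Time passes only in rows, so rows that do not move let the fingers close. It gives the time, the measured TCP pose, the force and the opening at its end, in the units of the state.
- robot.observe(): the state, without advancing time (a new reading comes with each control period).
- viewer.grab_frame(name): name is "scene" or "side" or "wrist"; returns a dict with "pixels" (400x640x3 uint8, red, green, blue), "intrinsics" (3x3 intrinsics, pixels), "T" (4x4, takes a point from camera to world coordinates); the wrist camera has in their place "tool_from_camera" (4x4, takes a point from camera to tool coordinates, whose origin is the TCP and whose axes are the flange's). Camera axes: x right, y down, z forward; pixel columns grow to the right and rows downward; lengths in m; the calibration is good to about 2 mm. The wrist camera is an equidistant fisheye: a pixel r from the principal point sees the ray r / f radians off the axis. A picture is of the moment at which its call begins: read the wrist's pose just before it. There is no depth.
- ticket.hand_in(): hands the job in, once; it reports no verdict.
The state is a dict: "time": time; "joint_pos": joint angles; "joint_velocities": joint speeds; "joint_torque": joint torques, N m; "ee_pos": TCP position; "tcp_rot": TCP orientation; "wrist_force": force on the tool from outside, world axes, zero at the start; "ft_torque": the same for the moment, N m; "gripper_width": opening from 0.0 (shut) to 1.0 (fully open).
Only numpy, scipy, OpenCV 4.12 (cv2) and the standard library are available. Lean on these libraries where they do the work, as an engineer would, in place of code of your own. Each camera call takes 0.05 s, during which the arm holds its last target.

TASK

The vial rack on the bench shaker is loose and stands short of its place. Push it straight back with a fingertip until its long side sits fully home against the rear fence of the shaker plate, then push the handle of the clamp lever on the right round from its open position at the back right, over the right side, to its stop at the front, so that the cam presses the rack against the left fence and holds it for shaking. Push gently and pick nothing up, keep the vials standing in the rack, and leave the bottle, the timer and the beaker where they are.

Things in the scene. Friction and masses are not known exactly. Their poses are not given: they have to be found in the camera images.
- shaker: bench shaker, a low white box, 200 (x) x 240 (y) mm, fixed to the bench, turned by up to 14 degrees. Origin under its centre, x to its rear (away from the robot), y to its left. On top a perforated metal plate, 180 x 230 mm, upper face 64 mm above the worktop, open at the front. On it two steel fences, 14 mm high: one along the rear, one along the left
- rack: low vial rack, a flat perforated box with smooth closed sides, 71 (x) x 134 (y) x 22 mm, 0.17 to 0.25 kg with its five loose vials. Origin at the centre of its underside; x points to the rear of the shaker within a degree or so. It slides on the shaker plate; starts 18 to 35 mm short of home and 1 to 4 mm clear of the left fence
- nest (a point): the point on the plate's upper face where the rack's origin lies when the rack is home and clamped; 30 mm behind and 12 mm to the left of the shaker's centre. Axes as the shaker's: x to the rear (push the rack this way), y left, z up. The rear fence's face is 35.6 mm behind this point, the left fence's face 67.2 mm to its left
- pivot (a point): point on the vertical pivot axis of the clamp lever, at the middle height of its handle (22 mm above the plate); right of the rack, 5 mm in front of and 85.9 mm to the right of the nest point. Low on the same pivot sits a round steel cam, 28 mm across, 5.5 mm off centre
- lever_end (a point): outer end of the lever's handle, 88 mm from the pivot axis, at the handle's middle height. The handle is a straight black bar, 15 mm wide, 14 mm high, from 26 to 88 mm from the axis; its underside is 15 mm above the plate's level, and its outer part reaches out past the plate's edge
- clamp (a joint): angle of the clamp lever (rad): 0 = fully open, handle to the shaker's back right (45 degrees right of straight back); grows clockwise seen from above, over the right side to the front, to its stop at 2.007 = closed, handle to the front and 20 degrees to the right. Starts at 0 to 0.3, stays where left; takes about 1.5 N at the handle, rising to about 5 N over the last 0.15 rad where the cam bears on the rack
- vial_a: one of five capped 2 mL vials, 12 mm across and 33 mm high, standing loose in the rack's holes, their caps about 14 mm above the rack's top. Origin at the centre of its foot, z up
- vial_b: one of five capped 2 mL vials, 12 mm across and 33 mm high, standing loose in the rack's holes, their caps about 14 mm above the rack's top. Origin at the centre of its foot, z up
- vial_c: one of five capped 2 mL vials, 12 mm across and 33 mm high, standing loose in the rack's holes, their caps about 14 mm above the rack's top. Origin at the centre of its foot, z up
- vial_d: one of five capped 2 mL vials, 12 mm across and 33 mm high, standing loose in the rack's holes, their caps about 14 mm above the rack's top. Origin at the centre of its foot, z up
- vial_e: one of five capped 2 mL vials, 12 mm across and 33 mm high, standing loose in the rack's holes, their caps about 14 mm above the rack's top. Origin at the centre of its foot, z up
- bottle: capped glass bottle, 47 mm across, 103 mm high, standing on the worktop at the shaker's left. Origin at the centre of its foot
- timer: small lab timer, 52 x 64 x 18 mm, lying on the worktop at the shaker's left. Origin at the centre of its underside
- beaker: empty beaker, 52 mm across, 70 mm high, standing on the worktop to the right of the shaker. Origin at the centre of its foot

How it is judged:
On the way, in this order (a step that is already met when the one before it is completed fails the run):
1. the rack is pushed home against the rear fence while the clamp lever is still open (x of rack in the frame of nest between -0.002 and 0.002 m and angle between the x axis of rack and the x axis of nest, either way round below 0.025 rad and z of rack in the frame of nest below 0.003 m and value of joint clamp below 0.6 rad), for 0.2 s.
2. the clamp lever is swung round to its stop and its cam presses on the rack (value of joint clamp above 1.9 rad and contact force between rack and clamp above 1 N), for 0.2 s.
At the end, for the whole second after the job is handed in: the rack lies flat on the shaker plate within 2 mm of its home place, square to the fences within 0.025 rad and at rest; the clamp lever is within 0.1 rad of its stop (joint above 1.9) and its cam presses on the rack with more than 1 N; all five vials stand upright in the rack (within 0.3 rad) (all of step 2 and x of rack in the frame of nest between -0.002 and 0.002 m and angle between the x axis of rack and the x axis of nest, either way round below 0.025 rad and z of rack in the frame of nest below 0.003 m and y of rack in the frame of nest between -0.002 and 0.002 m and linear speed of rack below 0.01 m/s and angle between each of vial_a, vial_b, vial_c, vial_d, vial_e's own z axis and vertical below 0.3 rad); the robot touches nothing.
It fails at once if the rack is lifted off the plate (z of rack in the frame of nest above 0.008 m).
It fails at once if a vial is lifted or knocked out of its hole (z of any of vial_a, vial_b, vial_c, vial_d, vial_e in the frame of rack above 0.012 m or angle between any of vial_a, vial_b, vial_c, vial_d, vial_e's own z axis and vertical above 0.5 rad).
It fails at once if the bottle, the timer or the beaker is moved (distance of any of bottle, timer, beaker from where it was at the start of the episode above 0.015 m).
It fails at once if the rack or the lever is pushed too hard (over 70 N) (contact force between the fingers and clamp above 70 N or contact force between the fingers and rack above 70 N).
It also fails if it takes over 51 s, if anything falls off the work surface, if the arm or the gripper's body presses on something with over 40 N, if the wrist force passes 120 N, or if a joint passes its speed limit or range.

## Working session

There is one attempt and no reset: what is moved stays moved. The work goes in short steps, Python scripts to look and compute and a tool call to move; the robot and the scene stay as the last step left them, time stands still between calls to the robot, and variables do not carry over. Pictures are saved under pics/ and viewed, and the job is handed in when it is done.

Besides the shell and the picture viewer there is one more tool, called after ">>>" as name(argument=value, ...), one argument or row to a line, values as JSON. servo_tool: Moves the arm, as the interface text tells. Its arguments: {"type":"object","properties":{"series":{"type":"array","items":{"type":"array","items":{"type":"number"}}},"fingers":{"type":"number"},"newtons":{"type":"number"}},"required":["series"]}

```bash
ls; mkdir -p pics; python3 - <<'E'
from plant import robot, viewer
import cv2, pickle
s=robot.observe(); print(s)
for n in ["scene","side","wrist"]:
    f=viewer.grab_frame(n); cv2.imwrite(f"pics/{n}0.png",f["pixels"][:,:,::-1]); pickle.dump(f,open(f"{n}0.pkl","wb"))
    print(n,f["intrinsics"],f.get("T",f.get("tool_from_camera")))
E
```

```text
pics
{'time': 0.0, 'joint_pos': array([-0.09916844,  0.33391637,  0.03984635,  1.46627924, -0.01339912,
        1.34329573, -0.05852467]), 'joint_velocities': array([ 7.71057939e-04,  8.72735383e-04, -5.01671604e-05, -1.48620988e-03,
        3.34016060e-05, -2.05331950e-04,  5.37318499e-04]), 'joint_torque': array([ 4.63630895e-04, -6.58554840e+01,  1.36586554e+00, -4.05554795e+01,
        1.68904377e-02,  1.27170872e-02, -1.99809978e-05]), 'ee_pos': array([ 6.49553658e-01, -3.19773854e-05,  2.38413444e-01]), 'tcp_rot': array([ 7.07123309e-01,  7.07089782e-01, -6.12606613e-04, -5.39807307e-04]), 'wrist_force': array([-0.43352163,  0.11186995,  0.43572696]), 'ft_torque': array([-0.00757034,  0.02208706,  0.01020388]), 'gripper_width': 1.0003015630214194}
scene [[470.13011641   0.         325.27583759]
 [  0.         470.13011641 200.54886711]
 [  0.           0.           1.        ]] [[ 0.55902036 -0.58487807  0.58771922 -0.08251987]
 [-0.82902888 -0.40657891  0.38393322 -0.5022855 ]
 [ 0.01440012 -0.70186269 -0.7121667   0.84545158]
 [ 0.          0.          0.          1.        ]]
side [[475.04093709   0.         312.52215806]
 [  0.         475.04093709 202.62298818]
 [  0.           0.           1.        ]] [[ 0.9974383  -0.05843979  0.04125076  0.49257981]
 [-0.06832478 -0.6076024   0.79129707 -0.87973307]
 [-0.02117917 -0.79208845 -0.61003879  0.68692329]
 [ 0.          0.          0.          1.        ]]
wrist [[309.70691629   0.         316.15520823]
 [  0.         309.70691629 193.61402519]
 [  0.           0.           1.        ]] [[-6.05783454e-04 -9.64195352e-01 -2.65192301e-01  6.79283618e-02]
 [ 9.99999384e-01 -3.37418487e-04 -1.05751842e-03  6.45755283e-04]
 [ 9.30173561e-04 -2.65192778e-01  9.64194962e-01 -1.33835081e-01]
 [ 0.00000000e+00  0.00000000e+00  0.00000000e+00  1.00000000e+00]]
```

View pics/scene0.png

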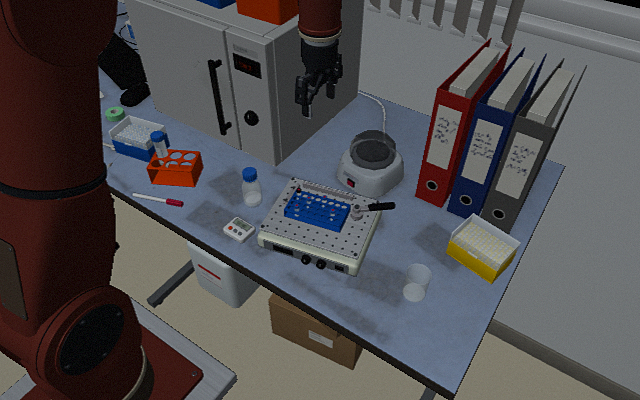

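View pics/side0.png

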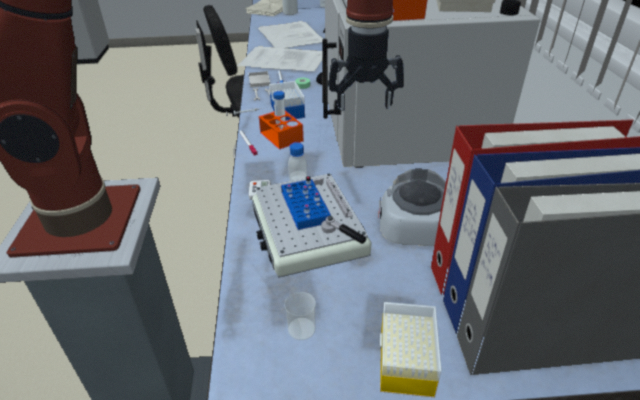

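View pics/wrist0.png

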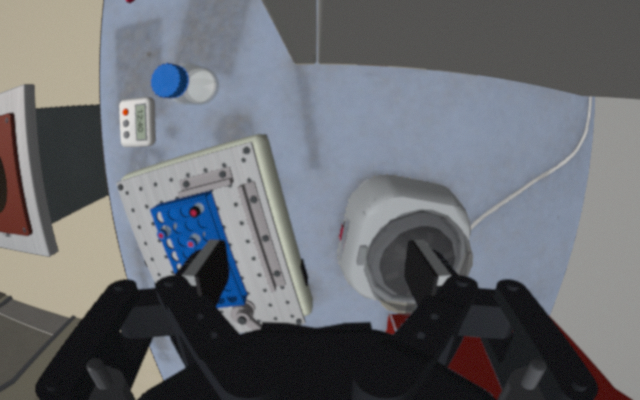

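```bash
python3 - <<'E'
import cv2
a=cv2.imread('pics/scene0.png')[160:280,240:410]; cv2.imwrite('pics/sc_c.png',cv2.resize(a,None,fx=4.7,fy=4.7,interpolation=cv2.INTER_CUBIC))
a=cv2.imread('pics/side0.png')[165:285,235:385]; cv2.imwrite('pics/si_c.png',cv2.resize(a,None,fx=5,fy=5,interpolation=cv2.INTER_CUBIC))
a=cv2.imread('pics/wrist0.png')[125:335,110:330]; cv2.imwrite('pics/wr_c.png',cv2.resize(a,None,fx=2.8,fy=2.8,interpolation=cv2.INTER_CUBIC))
E
```

```text
(no output)
```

View pics/sc_c.png

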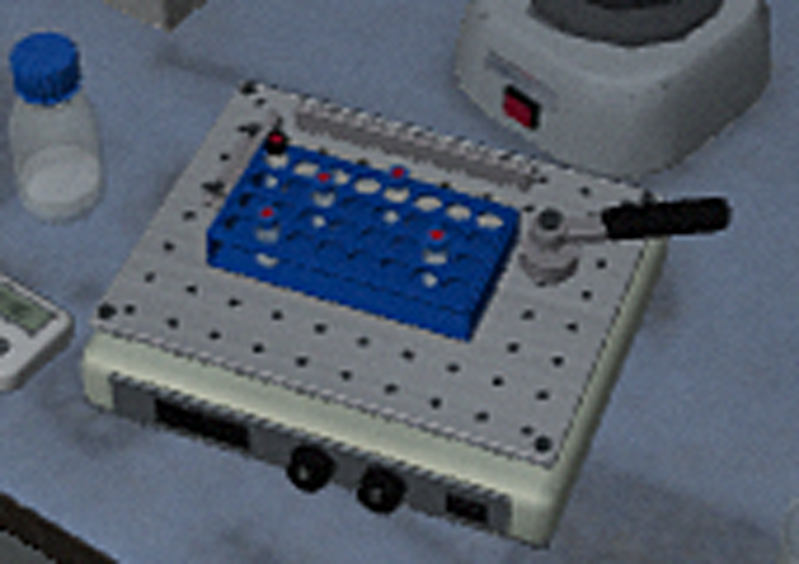

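View pics/si_c.png

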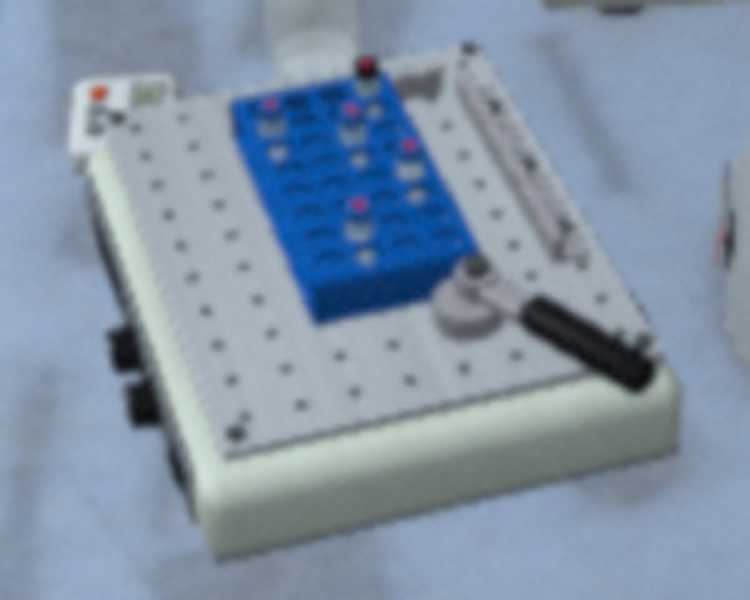

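View pics/wr_c.png

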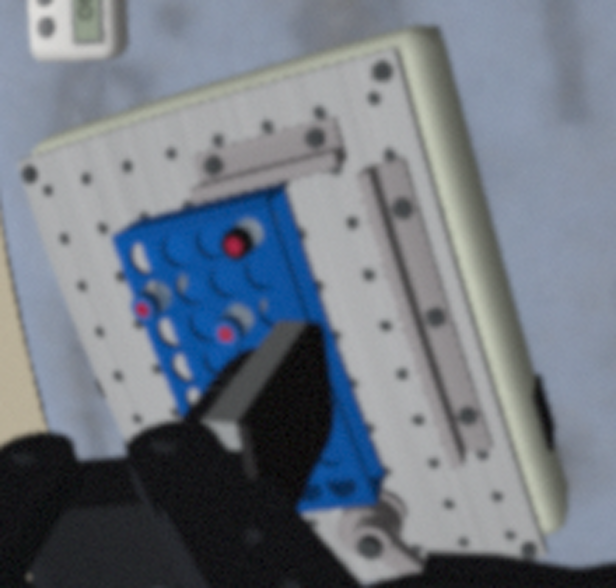

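```bash
cat > h.py <<'E'
import numpy as np, pickle, cv2
from scipy.spatial.transform import Rotation as R
from scipy.optimize import least_squares
def proj(f,P,pose=None):
    P=np.atleast_2d(P); K=f["intrinsics"]
    if "T" in f: T=f["T"]
    else:
        W=np.eye(4); W[:3,:3]=R.from_quat(pose[1]).as_matrix(); W[:3,3]=pose[0]; T=W@f["tool_from_camera"]
    c=(P-T[:3,3])@T[:3,:3]
    if "T" in f: return np.c_[c[:,0]/c[:,2],c[:,1]/c[:,2]]*K[0,0]+K[:2,2]
    r=np.linalg.norm(c[:,:2],axis=1); th=np.arctan2(r,c[:,2])
    return c[:,:2]/r[:,None]*th[:,None]*K[0,0]+K[:2,2]
def world(p,L):  # p=x,y,yaw
    c,s=np.cos(p[2]),np.sin(p[2]); L=np.atleast_2d(L)
    return np.c_[p[0]+c*L[:,0]-s*L[:,1],p[1]+s*L[:,0]+c*L[:,1],L[:,2]]
E
python3 - <<'E'
from h import *
F={n:pickle.load(open(n+'0.pkl','rb')) for n in ['scene','side','wrist']}
pose=(np.array([.649553658,-3.2e-5,.238413]),np.array([.707123309,.707089782,-6.126e-4,-5.398e-4]))
m=lambda x,y,s,o:np.array([x,y])/s+o
sc=lambda x,y:m(x,y,4.7,[240,160]); si=lambda x,y:m(x,y,5,[235,165]); wr=lambda x,y:m(x,y,2.8,[110,125])
obs=[('scene',1,1,sc(252,88)),('scene',1,-1,sc(647,198)),('scene',-1,-1,sc(543,444)),('scene',-1,1,sc(106,312)),
('side',1,1,si(468,48)),('side',-1,1,si(118,118)),('side',-1,-1,si(236,432)),
('wrist',1,1,wr(382,70)),('wrist',-1,1,wr(29,174)),('wrist',1,-1,wr(528,550))]
def res(q,obs=obs):
    r=[]
    for n,i,j,uv in obs:
        P=world(q,[[i*q[3],j*q[4],.0655]]); r.append(proj(F[n],P,pose)[0]-uv)
    return np.ravel(r)
s=least_squares(res,[.65,.05,-.1,.08,.1],loss='soft_l1'); print(s.x,np.degrees(s.x[2]));print(res(s.x).reshape(-1,2).round(1))
for n in F:
    o=[k for k in obs if k[0]==n]
    t=least_squares(lambda q:res([*q,*s.x[3:]],o),s.x[:3]); print(n,t.x)
S=s.x[:3]
# rack
ro=[('scene',-1,1,.086,sc(208,238)),('scene',-1,-1,.086,sc(476,313)),('scene',1,-1,.086,sc(520,212)),
('side',-1,1,.086,si(232,98)),('side',-1,-1,.086,si(312,290)),('side',1,-1,.086,si(478,246)),('side',-1,-1,.064,si(318,322)),
('wrist',-1,1,.086,wr(115,237)),('wrist',1,1,.086,wr(272,195))]
def rr(q):
    return np.ravel([proj(F[n],world(q,[[i*.0355,j*.067,z]]),pose)[0]-uv for n,i,j,z,uv in ro])
t=least_squares(rr,[S[0],S[1],S[2]],loss='soft_l1'); print('rack',t.x);print(rr(t.x).reshape(-1,2).round(1))
N=world(S,[[.03,.012,.064]])[0]; print('nest',N)
c,sn=np.cos(S[2]),np.sin(S[2]); d=t.x[:2]-N[:2]; print('rack in nest',c*d[0]+sn*d[1],-sn*d[0]+c*d[1],t.x[2]-S[2])
piv=world(S,[[.025,.012-.0859,.086]])[0]; print('piv',piv)
# lever
le=[('scene',sc(730,215)),('side',si(638,372))]
for n,uv in le:
    b=min((np.hypot(*(proj(F[n],world(S,[[.025+.088*np.cos(np.radians(-45)-a),-.0739+.088*np.sin(np.radians(-45)-a),.086]]),pose)[0]-uv)),a) for a in np.arange(0,.6,.01)); print(n,b)
for z in F:
    im=F[z]['pixels'][:,:,::-1].copy()
    pts=world(S,[[i*.09,j*.115,.064] for i,j in [(1,1),(1,-1),(-1,-1),(-1,1)]])
    cv2.polylines(im,[np.int32(proj(F[z],pts,pose)*8)],True,(0,255,0),1,cv2.LINE_AA,3)
    pts=world(t.x,[[i*.0355,j*.067,.086] for i,j in [(1,1),(1,-1),(-1,-1),(-1,1)]])
    cv2.polylines(im,[np.int32(proj(F[z],pts,pose)*8)],True,(0,255,255),1,cv2.LINE_AA,3)
    o={'scene':(slice(160,280),slice(240,410)),'side':(slice(165,285),slice(235,385)),'wrist':(slice(125,335),slice(110,330))}[z]
    cv2.imwrite(f'pics/ov_{z}.png',cv2.resize(im[o],None,fx=2.5,fy=2.5))
a=[cv2.resize(cv2.imread(f'pics/ov_{z}.png'),(400,290)) for z in ['scene','side']]
cv2.imwrite('pics/ov.png',np.hstack(a))
E
```

```text
[ 0.52276555 -0.09587637  0.22902631  0.08283862  0.10842733] 13.12224112041018
[[-1.8 -0.8]
 [-0.5 -0.8]
 [-0.7 -0.8]
 [-0.9 -1.2]
 [-0.1  0.1]
 [-0.2 -0.4]
 [-0.1  0.3]
 [-0.1  0.8]
 [-0.   0.4]
 [ 0.4  1. ]]
scene [ 0.52186738 -0.09906972  0.22597168]
side [ 0.52304169 -0.09567853  0.23017827]
wrist [ 0.52274294 -0.09501611  0.22897064]
rack [ 0.51972007 -0.08685692  0.21779266]
[[-1.2 -2.4]
 [-1.8 -1.3]
 [-0.3 -1.6]
 [ 0.3 -0.1]
 [ 0.2 -1. ]
 [ 1.2  0.8]
 [-0.6  1.1]
 [-0.4  0.2]
 [-0.3  1.8]]
nest [ 0.54925784 -0.07737884  0.064     ]
rack in nest -0.030918277927455294 -0.002524655632386838 -0.011233652929560883
piv [ 0.56389022 -0.16217095  0.086     ]
scene (np.float64(0.6827763861110245), np.float64(0.33))
side (np.float64(2.8686116912862873), np.float64(0.3))
```

View pics/ov.png

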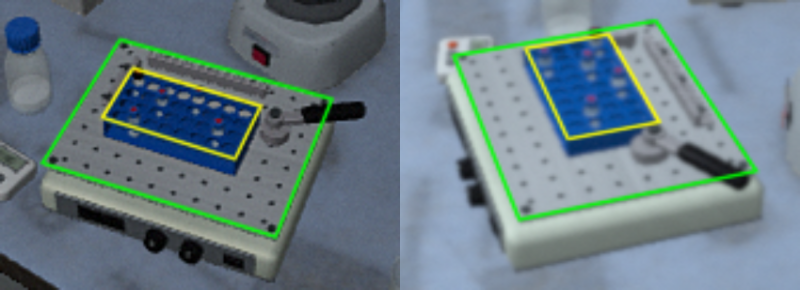

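View pics/ov_wrist.png

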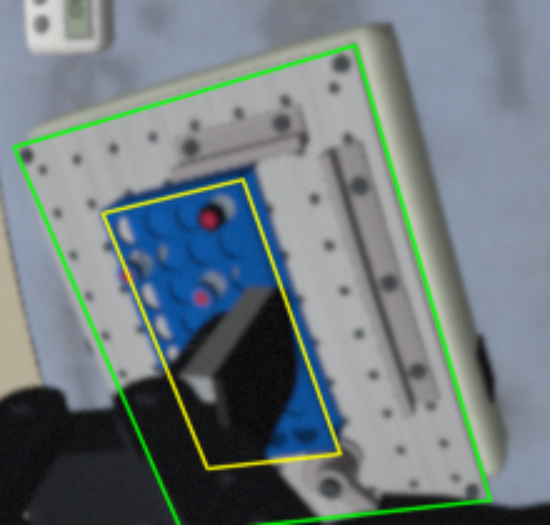

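>>> servo_tool(
  series=[
    [-1.02,-1.97,0,0,0,0],
    [-1.02,-1.97,0,0,0,0],
    [-1.02,-1.97,0,0,0,0],
    [-1.02,-1.97,0,0,0,0],
    [-1.02,-1.97,0,0,0,0],
    [-1.02,-1.97,0,0,0,0],
    [-1.02,-1.97,0,0,0,0],
    [-1.02,-1.97,0,0,0,0],
    [-1.02,-1.97,0,0,0,0],
    [-1.02,-1.97,0,0,0,0],
  ],
  fingers=0,
  newtons=40,
)

```text
time: 0.98
ee_pos: [0.4518, -0.1024, 0.2391]
tcp_rot: [0.707, 0.707, -0.0, -0.0]
wrist_force: [0.7, -0.1, -0.3]
gripper_width: 0.001
```

>>> servo_tool(
  series=[
    [0,0,1.5,0,0,-4.4],
    [0,0,2,0,0,-4.4],
    [0,0,2,0,0,-4.3],
    [0,0,2,0,0,0],
    [0,0,1.5,0,0,0],
    [0,0,0,0,0,0],
    [0,0,0,0,0,0],
  ],
)

```text
time: 1.57
ee_pos: [0.4525, -0.1019, 0.149]
tcp_rot: [0.622, 0.783, -0.0, -0.001]
wrist_force: [-0.4, 0.0, 0.3]
gripper_width: -0.002
```

```bash
cat > look.py <<'E'
import sys; from h import *
from plant import robot, viewer
S=[.52277,-.09588,.22903]
s=robot.observe(); p=s['ee_pos']; c,sn=np.cos(S[2]),np.sin(S[2]); d=p[:2]-S[:2]
Rm=R.from_quat(s['tcp_rot']).as_matrix()
print('t',s['time'],'tcp',p.round(4),'shaker xy',round(c*d[0]+sn*d[1],4),round(-sn*d[0]+c*d[1],4),'toolx yaw-shaker deg',np.degrees(np.arctan2(Rm[1,1],Rm[0,1])-S[2]).round(2),'F',s['wrist_force'].round(2),'w',round(s['gripper_width'],3),'j',s['joint_pos'].round(2), 'tilt',Rm[:,2].round(3))
tag=sys.argv[1]
ims=[]
for n,o in [('scene',(slice(140,300),slice(230,440))),('side',(slice(145,305),slice(225,395)))]:
    f=viewer.grab_frame(n); pickle.dump(f,open(n+tag+'.pkl','wb')); ims.append(cv2.resize(f['pixels'][:,:,::-1][o],(400,400*160//(o[1].stop-o[1].start)),interpolation=cv2.INTER_CUBIC))
h=min(i.shape[0] for i in ims); cv2.imwrite(f'pics/l{tag}.png',np.hstack([cv2.resize(i,None,fx=h/i.shape[0],fy=h/i.shape[0]) for i in ims]))
f=viewer.grab_frame('wrist'); pickle.dump((f,(s['ee_pos'],s['tcp_rot'])),open('wrist'+tag+'.pkl','wb')); cv2.imwrite(f'pics/w{tag}.png',f['pixels'][:,:,::-1])
E
python3 look.py 1
```

```text
t 1.5667 tcp [ 0.4525 -0.1019  0.149 ] shaker xy -0.0698 0.0101 toolx yaw-shaker deg -0.03 F [-0.36  0.    0.31] w -0.002 j [ 0.02  0.03  0.11  2.02 -0.    1.1   0.36] tilt [-0.002  0.    -1.   ]
```

View pics/l1.png

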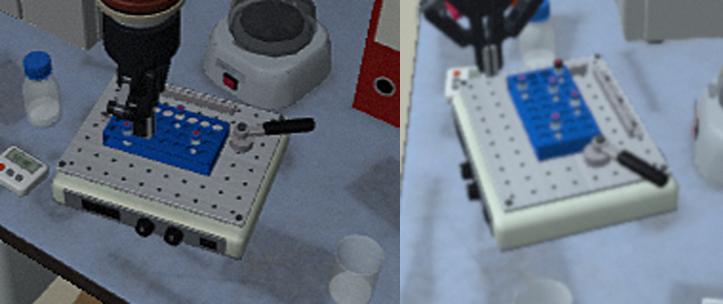

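View pics/w1.png

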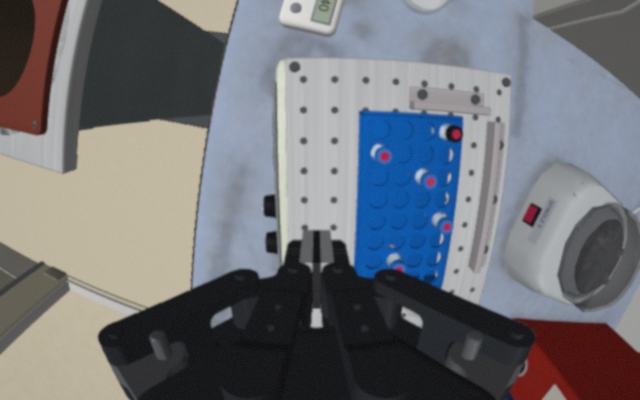

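>>> servo_tool(
  series=[
    [0,0,0,0,0,-6.9],
    [0,0,0,0,0,-6.9],
    [0,0,0,0,0,-6.9],
    [0,0,0,0,0,-6.9],
    [0,0,0,0,0,-6.9],
    [0,0,0,0,0,-6.9],
    [0,0,0,0,0,-6.9],
    [0,0,0,0,0,-6.9],
    [0,0,0,0,0,-6.9],
    [0,0,0,0,0,-6.9],
  ],
)

```text
time: 2.55
ee_pos: [0.4537, -0.1021, 0.1505]
tcp_rot: [0.066, 0.998, -0.0, 0.001]
wrist_force: [0.1, 1.2, -0.5]
gripper_width: 0.0
```

>>> servo_tool(
  series=[
    [0,0,1,0,0,-6.9],
    [0,0,1,0,0,-7.0],
    [0,0,1,0,0,-7.0],
    [0,0,1,0,0,0],
    [0,0,0,0,0,0],
    [0,0,0,0,0,0],
  ],
)

```text
time: 3.05
ee_pos: [0.453, -0.102, 0.1095]
tcp_rot: [-0.111, 0.994, 0.0, -0.0]
wrist_force: [-1.6, -0.3, 0.2]
gripper_width: 0.003
```

```bash
python3 look.py 2
```

```text
t 3.05 tcp [ 0.453  -0.102   0.1095] shaker xy -0.0694 0.0099 toolx yaw-shaker deg 89.63 F [-1.6  -0.32  0.21] w 0.003 j [ 0.05  0.07  0.08  2.06 -0.01  1.01  1.93] tilt [-0.  0. -1.]
```

View pics/l2.png

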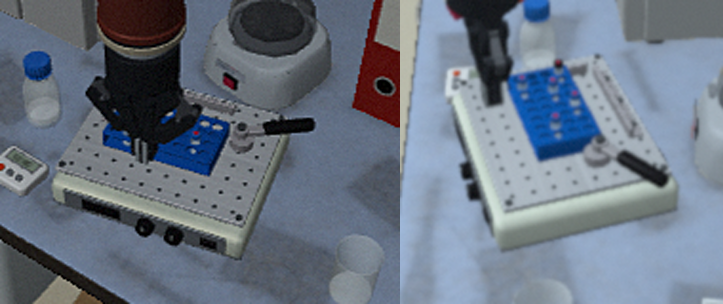

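View pics/w2.png

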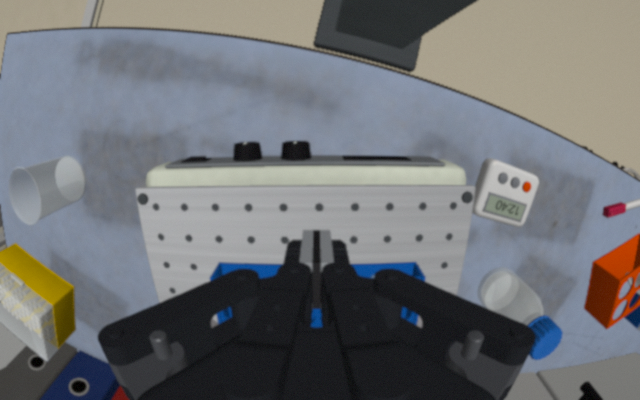

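>>> servo_tool(
  series=[
    [0,0,1,0,0,-0.4],
    [0,0,1,0,0,0],
    [0,0,0.7,0,0,0],
    [0,0,0.4,0,0,0],
    [0,0,0,0,0,0],
    [0,0,0,0,0,0],
  ],
)

```text
time: 3.7
ee_pos: [0.4527, -0.102, 0.0779]
tcp_rot: [-0.117, 0.993, 0.0, -0.0]
wrist_force: [-0.5, 1.0, 0.3]
gripper_width: 0.001
```

```bash
python3 look.py 3
```

```text
t 3.7 tcp [ 0.4527 -0.102   0.0779] shaker xy -0.0696 0.01 toolx yaw-shaker deg 90.27 F [-0.54  1.03  0.28] w 0.001 j [ 0.05  0.12  0.08  2.09 -0.01  0.94  1.94] tilt [-0.001  0.    -1.   ]
```

View pics/l3.png

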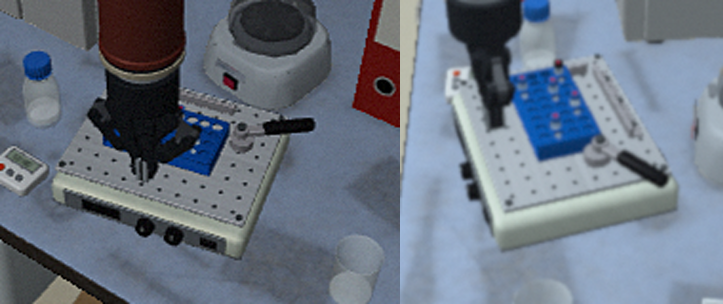

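>>> servo_tool(
  series=[
    [-0.6,0,0,0,0,0],
    [-0.6,0,0,0,0,0],
    [-0.4,0,0,0,0,0],
    [-0.2,0,0,0,0,0],
    [-0.2,0,0,0,0,0],
    [-0.2,0,0,0,0,0],
    [-0.2,0,0,0,0,0],
    [-0.2,0,0,0,0,0],
    [-0.2,0,0,0,0,0],
    [-0.2,0,0,0,0,0],
  ],
)

```text
time: 4.68
ee_pos: [0.4823, -0.095, 0.0782]
tcp_rot: [-0.117, 0.993, 0.0, 0.0]
wrist_force: [-1.3, -0.4, -1.2]
gripper_width: -0.002
```

```bash
python3 look.py 4
```

```text
t 4.6833 tcp [ 0.4823 -0.095   0.0782] shaker xy -0.0392 0.0101 toolx yaw-shaker deg 90.27 F [-1.31 -0.45 -1.22] w -0.002 j [ 0.04  0.17  0.07  2.03 -0.02  0.95  1.92] tilt [ 0.  0. -1.]
```

View pics/l4.png

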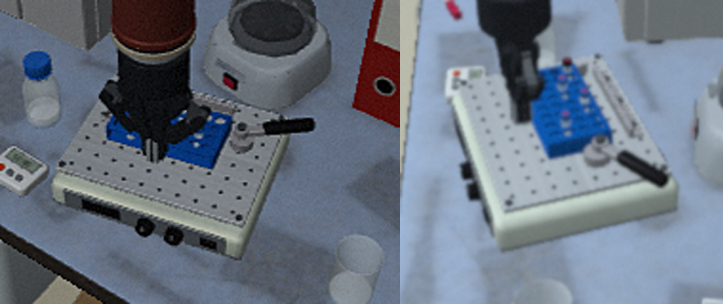

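>>> servo_tool(
  series=[
    [-0.2,0,0,0,0,0],
    [-0.2,0,0,0,0,0],
    [-0.2,0,0,0,0,0],
    [-0.2,0,0,0,0,0],
    [-0.2,0,0,0,0,0],
    [-0.2,0,0,0,0,0],
    [-0.2,0,0,0,0,0],
    [-0.2,0,0,0,0,0],
    [-0.2,0,0,0,0,0],
    [0,0,0,0,0,0],
  ],
)

```text
time: 5.67
ee_pos: [0.5003, -0.0907, 0.0783]
tcp_rot: [-0.117, 0.993, -0.0, 0.0]
wrist_force: [0.1, -0.3, -0.1]
gripper_width: -0.0
```

```bash
python3 look.py 5
```

```text
t 5.6667 tcp [ 0.5003 -0.0907  0.0783] shaker xy -0.0207 0.0102 toolx yaw-shaker deg 90.29 F [ 0.13 -0.28 -0.14] w -0.0 j [ 0.03  0.2   0.07  1.99 -0.02  0.95  1.91] tilt [ 0.001  0.    -1.   ]
```

View pics/l5.png

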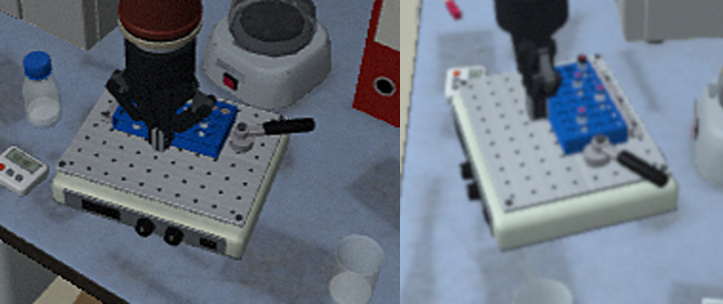

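Expected about 4 mm to go; creep until force rises.

>>> servo_tool(
  series=[
    [-0.1,0,0,0,0,0],
    [-0.1,0,0,0,0,0],
    [-0.1,0,0,0,0,0],
    [0,0,0,0,0,0],
  ],
)

```text
time: 6.15
ee_pos: [0.5027, -0.0902, 0.0783]
tcp_rot: [-0.117, 0.993, -0.0, -0.0]
wrist_force: [-1.4, -1.8, 2.0]
gripper_width: -0.002
```

>>> servo_tool(
  series=[
    [-0.1,0,0,0,0,0],
    [0,0,0,0,0,0],
  ],
)

```text
time: 6.32
ee_pos: [0.5033, -0.09, 0.0782]
tcp_rot: [-0.117, 0.993, 0.0, -0.0]
wrist_force: [-4.0, -1.4, 3.2]
gripper_width: 0.002
```

>>> servo_tool(
  series=[
    [-0.1,0,0,0,0,0],
    [0,0,0,0,0,0],
  ],
)

```text
time: 6.48
ee_pos: [0.5034, -0.09, 0.0781]
tcp_rot: [-0.116, 0.993, 0.0, -0.001]
wrist_force: [-7.4, 0.1, 7.0]
gripper_width: 0.0
```

>>> servo_tool(
  series=[
    [-0.1,0,0,0,0,0],
    [0,0,0,0,0,0],
    [0,0,0,0,0,0],
  ],
)

```text
time: 6.73
ee_pos: [0.5035, -0.09, 0.0781]
tcp_rot: [-0.116, 0.993, 0.0, -0.002]
wrist_force: [-13.1, -1.2, 10.6]
gripper_width: 0.002
```

```bash
python3 look.py 6; python3 - <<'E'
import cv2
a=cv2.imread('pics/w6.png')[180:360,180:460]; 
import pickle
f=pickle.load(open('side6.pkl','rb'))['pixels'][160:270,260:370,::-1]; cv2.imwrite('pics/s6c.png',cv2.resize(f,None,fx=5,fy=5,interpolation=cv2.INTER_CUBIC))
f=pickle.load(open('scene6.pkl','rb'))['pixels'][160:270,270:380,::-1]; cv2.imwrite('pics/c6c.png',cv2.resize(f,None,fx=5,fy=5,interpolation=cv2.INTER_CUBIC))
E
```

```text
t 6.7333 tcp [ 0.5035 -0.09    0.0781] shaker xy -0.0175 0.0101 toolx yaw-shaker deg 90.24 F [-13.15  -1.18  10.56] w 0.002 j [ 0.03  0.21  0.07  1.98 -0.02  0.96  1.91] tilt [-0.004 -0.    -1.   ]
```

View pics/s6c.png

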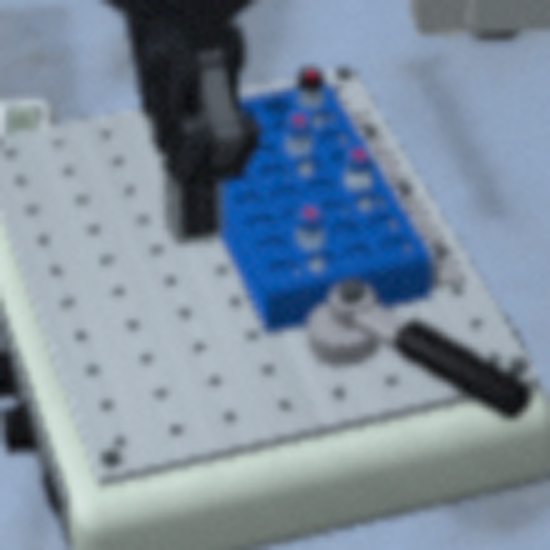

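View pics/c6c.png

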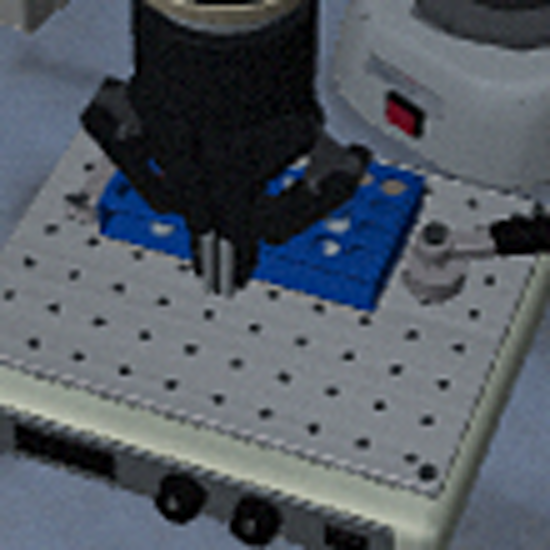

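View pics/w6.png

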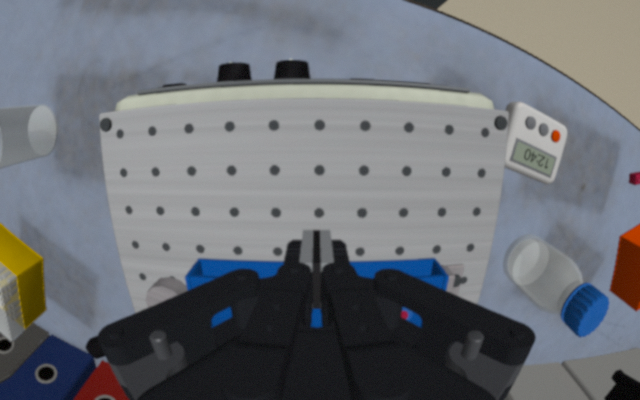

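>>> servo_tool(
  series=[
    [0.5,0,0,0,0,0],
    [1,0,0,0,0,0],
    [0.5,0,-1,0,0,0],
    [0,0,-1.5,0,0,0],
    [0,0,-2,0,0,0],
    [0,0,-2,0,0,0],
    [0,0,-1.5,0,0,0],
    [0,0,0,0,0,0],
    [0,0,0,0,0,0],
  ],
)

```text
time: 7.63
ee_pos: [0.4866, -0.0942, 0.1597]
tcp_rot: [-0.117, 0.993, -0.0, 0.001]
wrist_force: [-0.6, 0.2, -0.9]
gripper_width: 0.004
```

```bash
python3 look.py 7; python3 - <<'E'
from h import *
f=pickle.load(open('scene0.pkl','rb')); T=f['T'];K=f['intrinsics']
for uv,z in [((340,181),0),((372,192),0),((400,180),0),((405,165),.0),((404,290),0),((418,270),.07)]:
    d=T[:3,:3]@np.linalg.solve(K,[*uv,1]); print(uv,(T[:3,3]+d*(z-T[2,3])/d[2]).round(3))
E
```

```text
t 7.6333 tcp [ 0.4866 -0.0942  0.1597] shaker xy -0.0348 0.0098 toolx yaw-shaker deg 90.27 F [-0.63  0.22 -0.89] w 0.004 j [ 0.03  0.08  0.08  1.94 -0.01  1.12  1.91] tilt [ 0.003 -0.    -1.   ]
(340, 181) [ 0.697 -0.038  0.   ]
(372, 192) [ 0.71  -0.128  0.   ]
(400, 180) [ 0.791 -0.166  0.   ]
(405, 165) [ 0.853 -0.149  0.   ]
(404, 290) [ 0.489 -0.334  0.   ]
(418, 270) [ 0.501 -0.349  0.07 ]
```

View pics/w7.png

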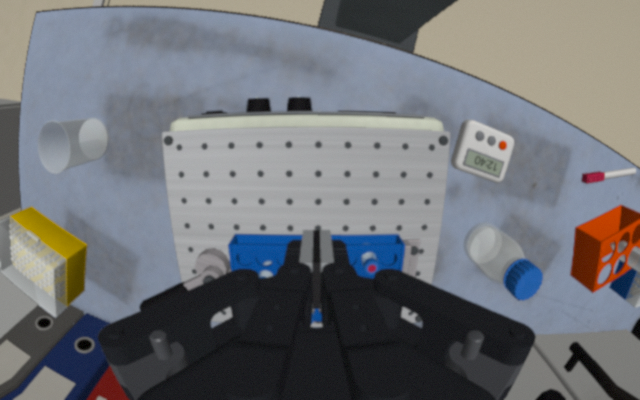

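View pics/l7.png

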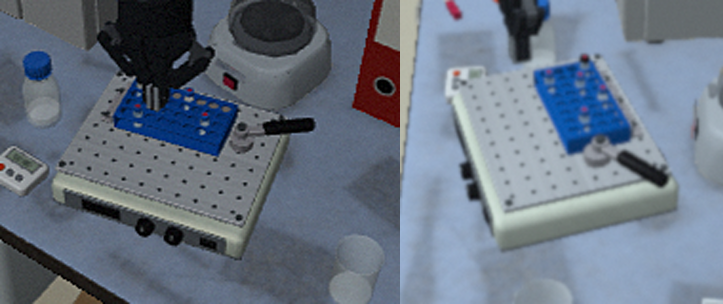

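```bash
python3 - <<'E'
from h import *
S=[.52277,-.09588,.22903]
F={n:pickle.load(open(n+'7.pkl','rb')) for n in ['scene','side']}
ims=[]
for z,o in [('scene',(slice(165,255),slice(270,380))),('side',(slice(160,250),slice(260,370)))]:
    im=cv2.resize(F[z]['pixels'][o][:,:,::-1],None,fx=3.6,fy=3.6,interpolation=cv2.INTER_CUBIC)
    pr=lambda L:np.int32(((proj(F[z],world(S,L))+.5-[o[1].start,o[0].start])*3.6-.5)*8)
    for zz in (.064,.086):
        cv2.polylines(im,[pr([[.03+i*.0355,.012+.067*j-.0025,zz] for i,j in [(1,1),(1,-1),(-1,-1),(-1,1)]])],True,(0,255,255),1,cv2.LINE_AA,3)
    for a in (.25,.35):
        t=np.radians(-45)-a
        cv2.polylines(im,[pr([[.025+r*np.cos(t),-.0739+r*np.sin(t),.086] for r in (0,.088)])],False,(0,255,0),1,cv2.LINE_AA,3)
    ims.append(im)
cv2.imwrite('pics/ov7.png',np.hstack(ims))
E
```

```text
(no output)
```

View pics/ov7.png

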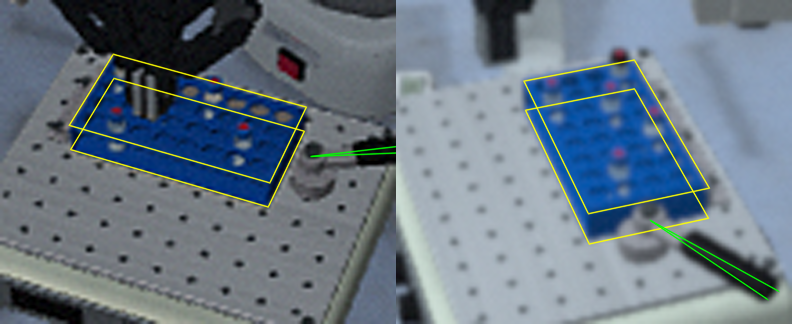

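>>> servo_tool(
  series=[
    [-1.18,-1.35,0,0,0,0],
    [-1.18,-1.35,0,0,0,0],
    [-1.18,-1.35,0,0,0,0],
    [-1.18,-1.35,0,0,0,0],
    [-1.18,-1.35,0,0,0,0],
    [-1.18,-1.35,0,0,0,0],
    [-1.18,-1.35,0,0,0,0],
    [-1.18,-1.35,0,0,0,0],
    [-1.18,-1.35,0,0,0,0],
    [-1.18,-1.35,0,0,0,0],
  ],
)

```text
time: 8.62
ee_pos: [0.6322, -0.1985, 0.1569]
tcp_rot: [-0.117, 0.993, 0.0, -0.001]
wrist_force: [1.0, -0.4, 0.3]
gripper_width: -0.002
```

>>> servo_tool(
  series=[
    [0,0,0,0,0,-5],
    [0,0,0,0,0,-5],
    [0,0,0,0,0,-5],
    [0,0,0,0,0,-5],
    [0,0,1,0,0,0],
    [0,0,1.5,0,0,0],
    [0,0,1,0,0,0],
    [0,0,0,0,0,0],
    [0,0,0,0,0,0],
  ],
)

```text
time: 9.37
ee_pos: [0.6314, -0.1979, 0.122]
tcp_rot: [-0.287, 0.958, 0.001, -0.001]
wrist_force: [0.7, -1.4, 0.0]
gripper_width: -0.002
```

```bash
python3 look.py 8
```

```text
t 9.3667 tcp [ 0.6314 -0.1979  0.122 ] shaker xy 0.0826 -0.124 toolx yaw-shaker deg 110.2 F [ 0.66 -1.42  0.  ] w -0.002 j [ 0.18  0.44  0.08  1.57 -0.04  1.14  2.42] tilt [-0.002  0.001 -1.   ]
```

View pics/w8.png

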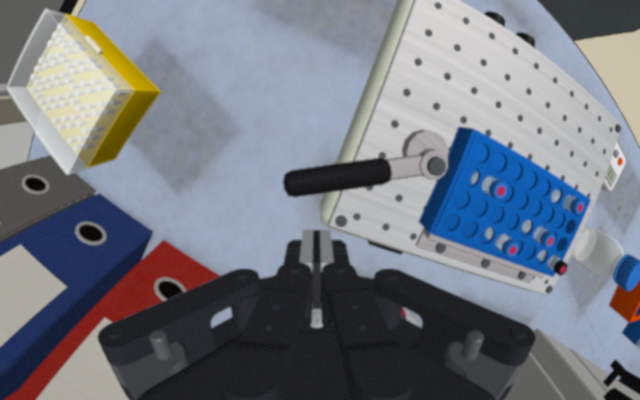

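View pics/l8.png

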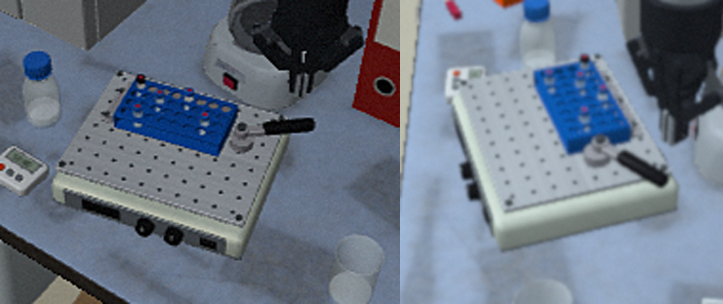

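>>> servo_tool(
  series=[
    [0,0,1,0,0,0],
    [0,0,1,0,0,0],
    [0,0,1,0,0,0],
    [0,0,0.7,0,0,0],
    [0,0,0,0,0,0],
    [0,0,0,0,0,0],
  ],
)

```text
time: 10.02
ee_pos: [0.6317, -0.198, 0.0854]
tcp_rot: [-0.287, 0.958, 0.0, -0.001]
wrist_force: [-0.4, 0.8, 0.2]
gripper_width: -0.002
```

```bash
python3 look.py 9; python3 - <<'E'
from h import *
# lever angle from the picture: fit handle end & axis
E
```

```text
t 10.0167 tcp [ 0.6317 -0.198   0.0854] shaker xy 0.0829 -0.1242 toolx yaw-shaker deg 110.28 F [-0.39  0.82  0.24] w -0.002 j [ 0.18  0.47  0.07  1.6  -0.04  1.07  2.42] tilt [-0.001  0.    -1.   ]
```

View pics/w9.png

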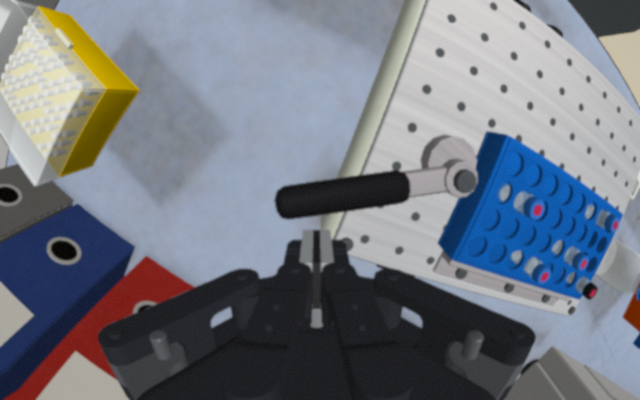

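View pics/l9.png

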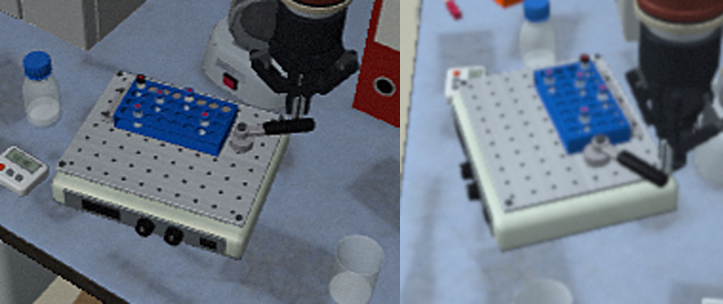

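>>> servo_tool(
  series=[
    [0.3,-0.08,0,0,0,0],
    [0.3,-0.08,0,0,0,0],
    [0.3,-0.08,0,0,0,0],
    [0.3,-0.08,0,0,0,0],
    [0.3,-0.08,0,0,0,0],
    [0.3,-0.08,0,0,0,0],
    [0.38,-0.09,0,0,0,3],
    [0.38,-0.09,0,0,0,3],
    [0,0,0,0,0,0],
  ],
)

```text
time: 10.92
ee_pos: [0.6136, -0.2185, 0.0863]
tcp_rot: [-0.235, 0.972, -0.0, -0.0]
wrist_force: [-1.0, -0.4, 0.3]
gripper_width: -0.002
```

```bash
python3 look.py 10
```

```text
t 10.9167 tcp [ 0.6136 -0.2185  0.0863] shaker xy 0.0606 -0.1401 toolx yaw-shaker deg 104.08 F [-1.01 -0.36  0.29] w -0.002 j [ 0.2   0.45  0.1   1.63 -0.05  1.06  2.36] tilt [-0. -0. -1.]
```

View pics/w10.png

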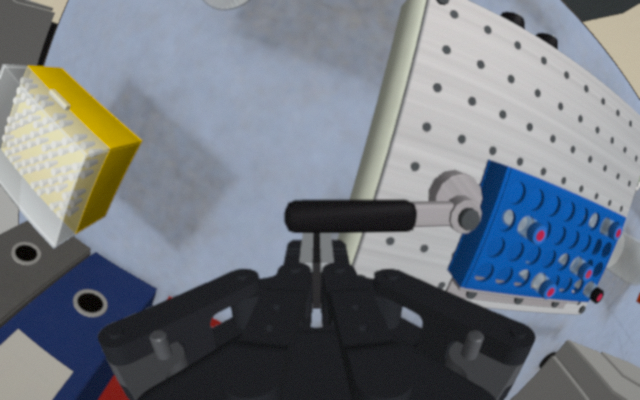

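View pics/l10.png

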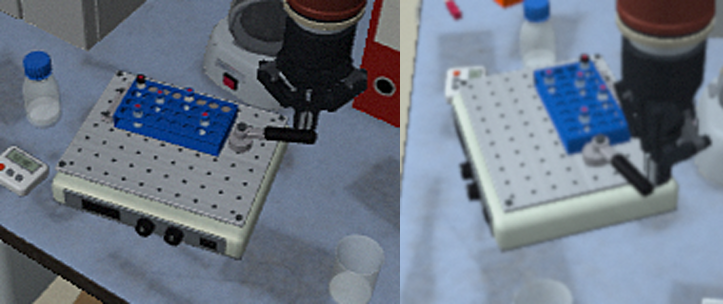

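>>> servo_tool(
  series=[
    [0.51,-0.11,0,0,0,4],
    [0.51,-0.11,0,0,0,4],
    [0.51,-0.11,0,0,0,4],
    [0.51,-0.11,0,0,0,4],
    [0.51,-0.11,0,0,0,4],
    [0.51,-0.11,0,0,0,4],
    [0.51,-0.11,0,0,0,4],
    [0.51,-0.11,0,0,0,4],
    [0,0,0,0,0,0],
  ],
)

```text
time: 11.82
ee_pos: [0.5765, -0.2359, 0.0864]
tcp_rot: [0.041, 0.999, -0.0, -0.0]
wrist_force: [0.3, 0.0, 0.1]
gripper_width: -0.001
```

```bash
python3 look.py 11
```

```text
t 11.8167 tcp [ 0.5765 -0.2359  0.0864] shaker xy 0.0205 -0.1485 toolx yaw-shaker deg 72.13 F [0.26 0.03 0.08] w -0.001 j [ 0.15  0.4   0.21  1.71 -0.1   1.04  1.88] tilt [-0. -0. -1.]
```

View pics/w11.png

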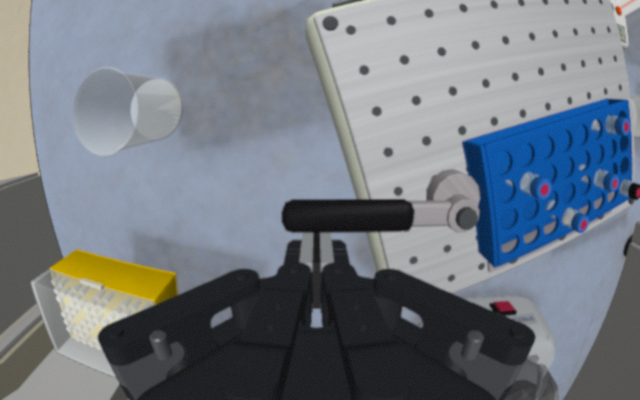

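View pics/l11.png

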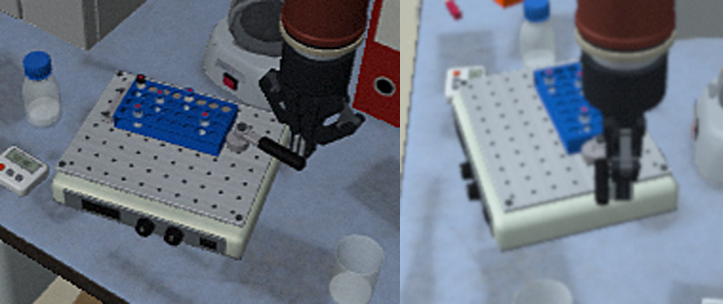

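>>> servo_tool(
  series=[
    [0.51,-0.11,0,0,0,4],
    [0.51,-0.11,0,0,0,4],
    [0.51,-0.11,0,0,0,4],
    [0.51,-0.11,0,0,0,4],
    [0.51,-0.11,0,0,0,4],
    [0.51,-0.11,0,0,0,4],
    [0.51,-0.11,0,0,0,4],
    [0.51,-0.11,0,0,0,4],
    [0.51,-0.11,0,0,0,4],
    [0,0,0,0,0,0],
  ],
)

```text
time: 12.8
ee_pos: [0.5311, -0.2285, 0.0863]
tcp_rot: [0.347, 0.938, -0.0, -0.0]
wrist_force: [0.7, -0.4, 1.0]
gripper_width: -0.002
```

```bash
python3 look.py 12
```

```text
t 12.8 tcp [ 0.5311 -0.2285  0.0863] shaker xy -0.022 -0.1311 toolx yaw-shaker deg 36.22 F [ 0.69 -0.43  0.97] w -0.002 j [ 0.05  0.33  0.33  1.83 -0.12  1.01  1.29] tilt [-0. -0. -1.]
```

View pics/w12.png

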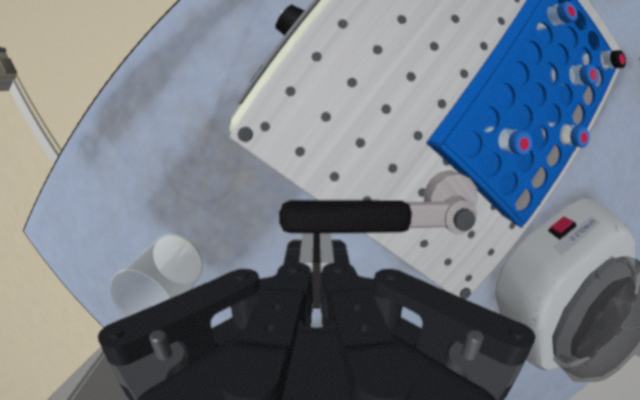

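View pics/l12.png

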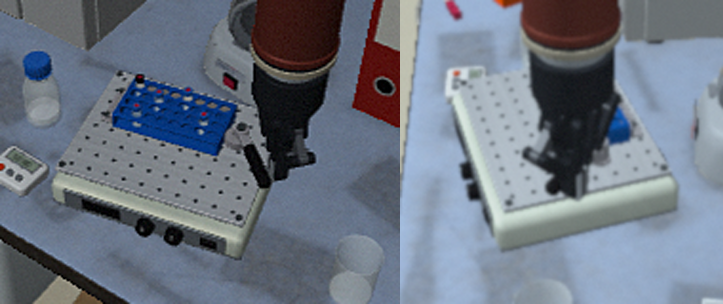

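>>> servo_tool(
  series=[
    [0.38,-0.09,0,0,0,3],
    [0.38,-0.09,0,0,0,3],
    [0.25,-0.06,0,0,0,2],
    [0.25,-0.06,0,0,0,2],
    [0,0,0,0,0,0],
  ],
)

```text
time: 13.37
ee_pos: [0.5207, -0.2219, 0.0864]
tcp_rot: [0.427, 0.904, -0.0, 0.0]
wrist_force: [1.2, -0.5, 0.2]
gripper_width: 0.002
```

>>> servo_tool(
  series=[
    [0.25,-0.06,0,0,0,2],
    [0.25,-0.06,0,0,0,2],
    [0,0,0,0,0,0],
  ],
)

```text
time: 13.62
ee_pos: [0.5169, -0.2191, 0.0865]
tcp_rot: [0.458, 0.889, -0.0, 0.001]
wrist_force: [3.0, -1.8, -2.3]
gripper_width: 0.002
```

>>> servo_tool(
  series=[
    [0.12,-0.03,0,0,0,1],
    [0.12,-0.03,0,0,0,1],
    [0,0,0,0,0,0],
  ],
)

```text
time: 13.87
ee_pos: [0.515, -0.2177, 0.0865]
tcp_rot: [0.473, 0.881, -0.0, 0.001]
wrist_force: [3.7, -3.8, -3.0]
gripper_width: -0.0
```

```bash
python3 look.py 13
```

```text
t 13.8667 tcp [ 0.515  -0.2177  0.0865] shaker xy -0.0352 -0.1168 toolx yaw-shaker deg 20.37 F [ 3.72 -3.79 -3.03] w -0.0 j [-0.    0.29  0.37  1.88 -0.13  0.99  1.01] tilt [ 0.001 -0.001 -1.   ]
```

View pics/w13.png

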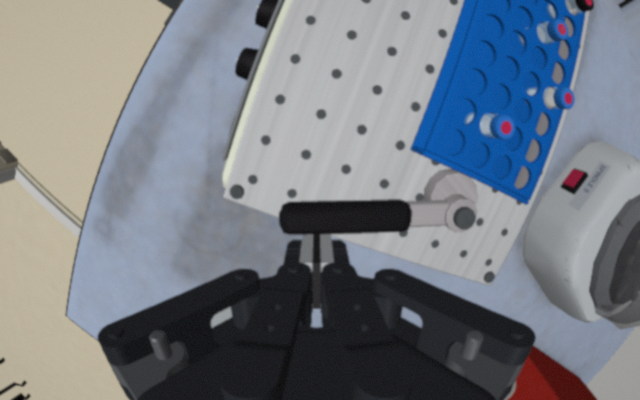

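>>> servo_tool(
  series=[
    [0.12,-0.03,0,0,0,1],
    [0,0,0,0,0,0],
  ],
)

```text
time: 14.18
ee_pos: [0.5141, -0.2168, 0.0865]
tcp_rot: [0.481, 0.877, -0.0, 0.001]
wrist_force: [3.5, -4.0, -2.9]
gripper_width: 0.002
```

>>> servo_tool(
  series=[
    [0.12,-0.03,0,0,0,0],
    [0,0,0,0,0,0],
  ],
)

```text
time: 14.35
ee_pos: [0.5136, -0.2163, 0.0866]
tcp_rot: [0.481, 0.877, -0.0, 0.001]
wrist_force: [6.0, -4.7, -4.5]
gripper_width: -0.002
```

>>> servo_tool(
  series=[
    [0.12,-0.03,0,0,0,0],
    [0,0,0,0,0,0],
    [0,0,0,0,0,0],
  ],
)

```text
time: 14.6
ee_pos: [0.5135, -0.2163, 0.0868]
tcp_rot: [0.481, 0.877, -0.0, 0.002]
wrist_force: [9.3, -7.5, -8.2]
gripper_width: 0.002
```

>>> servo_tool(
  series=[
    [0.1,0,0,0,0,0],
    [0,0,0,0,0,0],
    [0,0,0,0,0,0],
  ],
)

```text
time: 14.85
ee_pos: [0.5134, -0.2162, 0.0869]
tcp_rot: [0.481, 0.877, -0.001, 0.003]
wrist_force: [11.7, -10.5, -10.6]
gripper_width: 0.003
```

>>> servo_tool(
  series=[
    [-0.4,0,0,0,0,0],
    [-0.6,0,0,0,0,0],
    [-1,0,0,0,0,0],
    [-1,0,-1,0,0,0],
    [0,0,-2,0,0,0],
    [0,0,-2,0,0,0],
    [0,0,-2,0,0,0],
    [0,0,-2,0,0,0],
    [0,0,0,0,0,0],
    [0,0,0,0,0,0],
  ],
)

```text
time: 15.68
ee_pos: [0.5278, -0.2396, 0.1773]
tcp_rot: [0.482, 0.876, 0.0, 0.001]
wrist_force: [-0.5, 0.2, -1.0]
gripper_width: -0.0
```

```bash
python3 look.py 14;  python3 - <<'E'
from h import *
S=[.52277,-.09588,.22903]
F={n:pickle.load(open(n+'14.pkl','rb')) for n in ['scene','side']}
ims=[]
for z,o in [('scene',(slice(165,255),slice(270,380))),('side',(slice(160,250),slice(260,370)))]:
    im=cv2.resize(F[z]['pixels'][o][:,:,::-1],None,fx=3.6,fy=3.6,interpolation=cv2.INTER_CUBIC)
    pr=lambda L:np.int32(((proj(F[z],world(S,L))+.5-[o[1].start,o[0].start])*3.6-.5)*8)
    for zz in (.064,.086):
        cv2.polylines(im,[pr([[.03+i*.0355,.012+.067*j,zz] for i,j in [(1,1),(1,-1),(-1,-1),(-1,1)]])],True,(0,255,255),1,cv2.LINE_AA,3)
    t=np.radians(-45)-2.007
    cv2.polylines(im,[pr([[.025+r*np.cos(t),-.0739+r*np.sin(t),.086] for r in (0,.088)])],False,(0,255,0),1,cv2.LINE_AA,3)
    ims.append(im)
cv2.imwrite('pics/ov14.png',np.hstack(ims))
E
```

```text
t 15.6833 tcp [ 0.5278 -0.2396  0.1773] shaker xy -0.0277 -0.1412 toolx yaw-shaker deg 19.31 F [-0.54  0.2  -0.97] w -0.0 j [ 0.01  0.24  0.4   1.74 -0.1   1.18  1.  ] tilt [ 0.002 -0.    -1.   ]
```

View pics/ov14.png

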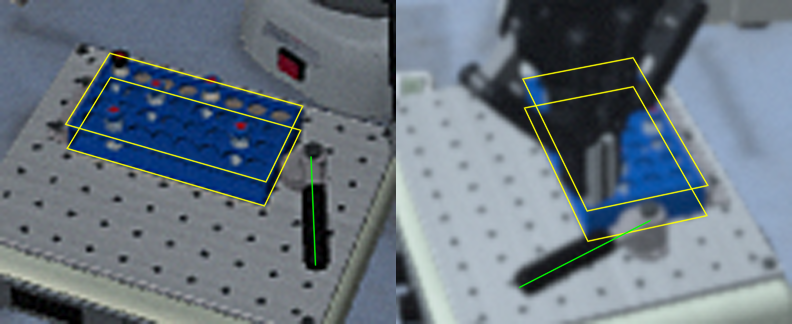

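View pics/w14.png

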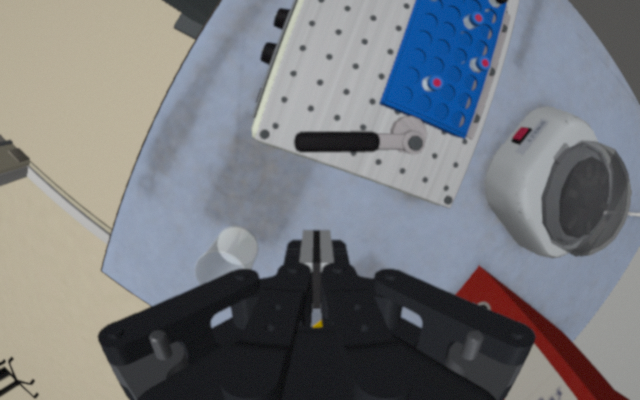

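View pics/l14.png

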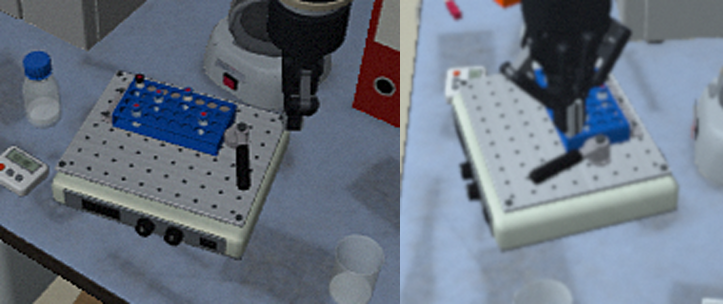

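>>> servo_tool(
  series=[
    [0,1,-0.5,0,0,0],
    [0,1,-0.5,0,0,0],
    [0,1,-0.5,0,0,0],
    [0,1,-0.5,0,0,0],
    [0,1,-0.5,0,0,0],
    [0,1,-0.5,0,0,0],
    [0,1,-0.5,0,0,0],
    [0,1,0,0,0,0],
    [0,0,0,0,0,0],
    [0,0,0,0,0,0],
  ],
)

```text
time: 16.67
ee_pos: [0.595, -0.1957, 0.2109]
tcp_rot: [0.481, 0.877, -0.0, -0.0]
wrist_force: [0.6, -0.1, -1.0]
gripper_width: 0.002
```

```bash
python3 look.py 15; python3 - <<'E'
from h import *
S=[.52277,-.09588,.22903]
f,pose=pickle.load(open('wrist15.pkl','rb'))
im=f['pixels'][:,:,::-1].copy(); im=cv2.resize(im,None,fx=3,fy=3,interpolation=cv2.INTER_CUBIC)
cv2.imwrite('pics/w15raw.png',im[0:600,750:1550])
pr=lambda L:np.int32(((proj(f,world(S,L),pose)+.5)*3-.5)*8)
cv2.polylines(im,[pr([[.03+i*.0355,.012+.067*j,.086] for i,j in [(1,1),(1,-1),(-1,-1),(-1,1)]])],True,(0,255,255),1,cv2.LINE_AA,3)
t=np.radians(-45)-2.007
cv2.polylines(im,[pr([[.025+r*np.cos(t),-.0739+r*np.sin(t),.093] for r in (0,.088)])],False,(0,255,0),1,cv2.LINE_AA,3)
cv2.imwrite('pics/w15ov.png',im[0:600,750:1550])
E
```

```text
t 16.6667 tcp [ 0.595  -0.1957  0.2109] shaker xy 0.0477 -0.1136 toolx yaw-shaker deg 19.33 F [ 0.55 -0.08 -0.96] w 0.002 j [-0.05  0.31  0.37  1.58 -0.12  1.27  0.91] tilt [-0.001 -0.    -1.   ]
```

View pics/w15.png

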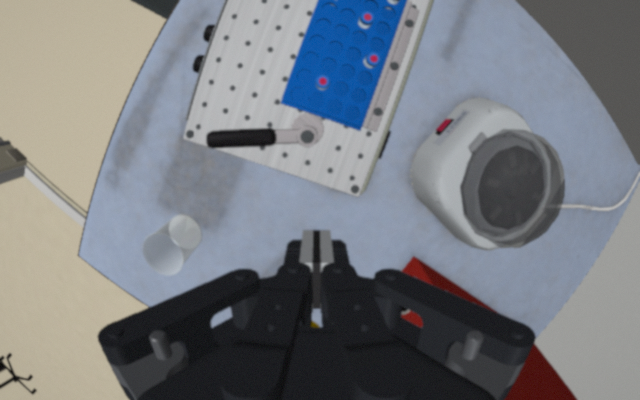

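View pics/w15ov.png

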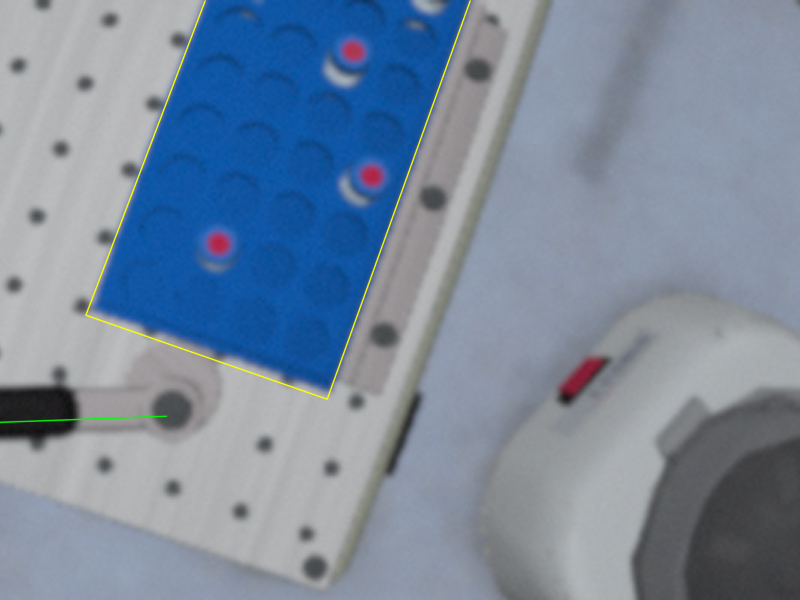

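```bash
python3 -c "
from plant import ticket
print(ticket.hand_in())"
```

```text
the job is handed in; nothing more can be done
None
```

I pushed the rack back against the rear fence and swung the clamp lever round to its stop, then handed the job in at about 17 s. The hand-in gave no verdict.

**Rack:** I pushed it back about 31 mm with the closed fingertips. It stopped at the fence and the push force rose to about 13 N with no further movement.

**Lever:** I swung the handle from about 0.3 rad round to its stop. There it stopped moving and the force rose to about 16 N (12–19 N with the vertical part). I then backed the tool off and raised it clear.

**Last checks in the camera images:**
- **Rack:** it lies along the rear fence, within about 1–2 mm of the projected home outline. The remaining offset also shows at the pivot, so it looks like calibration error.
- **Lever:** the handle lies parallel to the projected 2.007 rad line, with the cam against the rack.
- **Vials and other objects:** the vials I could see stand upright; some were at the edge of or outside the last close view, but all five showed standing in an overview just before. The bottle, timer and beaker look unmoved by eye.

I couldn't measure the cam's pressing force directly. I inferred it from the rise to about 5 N near the end of the swing, and from the handle staying put once I let go. No check failed or disagreed.

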